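Nudge two petri dishes into the recesses of a warming plate

TASK

Two lidded petri dishes lie on the flat front part of the dark metal warming plate. With your fingertips gently push each of them across the plate until it drops into one of the two round recesses, one dish in each (either one in either), lying flat and fully home. Do not grip, lift or tip over the dishes, and leave the things standing round the plate where they are.

Things in the scene. Friction and masses are not known exactly. Their poses are not given: they have to be found in the camera images.
- dish_plate: dark metal warming plate, fixed to the worktop, 180 (x) by 250 (y) by 20 mm high, top flat at 20 mm above the worktop, black control strip on its front edge. Origin: centre of its underside; x points to the back (the side with the two recesses, away from the robot but turned by up to 0.4 rad), y to its left, z up. The flat front part (apron, x from -90 to +9 mm) carries the dishes at the start.
- nest_left (a point): centre of the floor of the round recess on the plate's left side (seen from the robot), at (42, 56, 13) mm in the plate's frame. The recess is 65 mm in diameter and 7 mm deep, with a 1.5 mm chamfer round its mouth; a dish seated in it has about 2.5 mm of play all round and stands 6 mm proud of the plate.
- nest_right (a point): centre of the floor of the round recess on the plate's right side (seen from the robot), at (42, -56, 13) mm in the plate's frame. The recess is 65 mm in diameter and 7 mm deep, with a 1.5 mm chamfer round its mouth; a dish seated in it has about 2.5 mm of play all round and stands 6 mm proud of the plate.
- dish_a: lidded clear plastic petri dish (empty), 60 mm in diameter and 13 mm high, about 40 g, loose. The lid (the upper 7 mm, fixed to the dish) is 60 mm wide, the body under it 56 mm. At the start it lies flat on the apron of the plate, clear of both recesses and of the other dish. Origin: centre of its underside; z up; it may be turned any way.
- dish_b: lidded clear plastic petri dish (with a small pale piece inside), 60 mm in diameter and 13 mm high, about 40 g, loose. The lid (the upper 7 mm, fixed to the dish) is 60 mm wide, the body under it 56 mm. At the start it lies flat on the apron of the plate, clear of both recesses and of the other dish. Origin: centre of its underside; z up; it may be turned any way.
- flask: bystander: empty 100 ml glass conical flask, 63 mm wide, 102 mm high, standing on the worktop 15 to 35 mm to the right of the plate. Origin: centre of its underside.
- dropper: bystander: small amber bottle with a black cap, 28 mm wide, 67 mm high, standing behind the plate. Origin: centre of its underside.
- boat: bystander: white plastic weighing boat, 48 by 48 by 10 mm, lying behind the plate. Origin: centre of its underside.
- spatula: bystander: thin steel spatula, 158 mm long, 11 mm wide, 4 mm high, lying on the worktop along the plate's left edge. Origin: centre of its underside.
Not all that is in view belongs to the job. Leave any turquoise or yellow look-alike of the dish_a alone. What is shaped like the dish_b but green or yellow is not meant.

How it is judged:
By the outcome, as a careful person would: the job done as asked, in the order asked, and still so for the second after the job is handed in, with the robot touching nothing.
It also fails if it takes over 48 s, if anything falls off the work surface, if the arm or the gripper's body presses on something with over 40 N, if the wrist force passes 120 N, or if a joint passes its speed limit or range.

ROBOT

A 6-joint arm with a two-finger parallel gripper is mounted at the origin on a cart in front of the work surface, level with it; the furniture and walls round the work are solid. World frame = base frame: x ahead of the robot, y to its left, z up, the work surface at z = 0. Lengths are in m, angles in rad, forces in N, time in s.
With the tool pointing down it reaches from about 0.425 to 0.95 m from the base axis. Payload 3.5 kg.
Tool frame: the origin (TCP) lies midway between the tips of the shut fingers; the grasp point (between the pads) lies ctrl.hold_point_z behind it (ctrl.hold_point_z is the distance from the TCP to the grasp point, in m); z points along the fingers, x is the direction in which the jaws open and shut, and the axes are right-handed (so a half turn about z gives the same grasp; the last joint's range is limited). The gripper opens to 85 mm and grips with 20 to 120 N. Pads are 22 mm wide; open, the fingers measure 114 mm over their backs; the gripper's body (76 mm by 85 mm) begins 54 mm behind the grasp point. The pads swing forward as they close: fully open they stand 13 mm farther back than shut.
Start: joints at [-1.286, 0.286, 1.577, -0, 1.279, -0.15], TCP at [0.284, -0.612, 0.209] pointing down, gripper open.
Joint ranges: [-2.77, 2.77], [-0.9, 2.22], [0.21, 2.48], [-1.53, 4.67], [0.24, 2.81], [-2.84, 2.84]. Speed limits (rad/s): [2.79, 2.79, 3.14, 3.14, 3.14, 3.14].

INTERFACE

Orientations are given as a unit quaternion [x, y, z, w].
In Python, from plant import ctrl gives the robot as it stands.
- The arm moves only by the tool step_arm, never from a script. Its arguments are lists of equal length, an entry for each row: "gripper": the gripper's target within -1 to 1 (shut at 1, half-way at 0, fully open at -1); "linear": the shift along the tool's x, y, z in m, a list of three; "delta_rot": the turn, a rotation vector about the tool's x, y, z in degrees, a list of three. A call has 1 to 20 rows; each row is the pose to reach, as a shift and turn from the pose commanded when the call began, along the tool's axes at that moment; what a row does not reach only later rows make up. A row lasts 1/8 s, in which the tool goes at most 62.5 mm and 10.7 degrees, less where a joint would pass 70% of its speed; a pose out of reach is approached as far as the arm can. A call with a gripper value outside its range is refused whole. The fingers move at their own pace and stop on an object; "grip_force" is the grip in N (left out, the last holds). Time passes only in rows, so rows that repeat a pose let the fingers close. It gives the time, the measured TCP pose, the force and the opening at its end, in the units of the state.
- ctrl.get_state(): the state, without advancing time (a new reading comes with each control period).
- ctrl.read_camera(name): name is "scene" or "top" or "wrist"; returns a dict with "frame" (420x560x3 uint8, red, green, blue), "fx", "fy", "cx", "cy" (pixels), "k1" (the pictures are not rectified: a ray, as slopes to the right and down, at radius r is drawn at 1 + k1 r^2 times it, then the intrinsics apply), "view" (4x4, takes a point from world to camera coordinates). Camera axes: x right, y down, z forward; pixel columns grow to the right and rows downward; lengths in m; the calibration is good to about 2 mm. A picture is of the moment at which its call begins. There is no depth.
- ctrl.sign_off(): hands the job in, once; it reports no verdict.
The state is a dict: "time": time; "qpos": joint angles; "dq": joint speeds; "joint_efforts": joint torques, N m; "eef_pos": TCP position; "tcp_rot": TCP orientation; "contact_force": force on the tool from outside, world axes, zero at the start; "wrist_torque": the same for the moment, N m; "opening": opening from 0.0 (shut) to 1.0 (fully open).
Only numpy, scipy, OpenCV 4.12 (cv2) and the standard library are available. Lean on these libraries where they do the work, as an engineer would, in place of code of your own. Each camera call takes 0.05 s, during which the arm holds its last target. There are 200 camera calls.

## Working session

There is one attempt and no reset: what is moved stays moved. The work goes in short steps, Python scripts to look and compute and a tool call to move; the robot and the scene stay as the last step left them, time stands still between calls to the robot, and variables do not carry over. Pictures are saved under pics/ and viewed, on a budget of 10 in all, crops included, one or two more only if the job needs it, and the job is handed in when it is done.

Besides the shell and the picture viewer there is one more tool, called after "Call:" in YAML: its name, and indented under it one key for each argument. step_arm: Moves the arm, as the interface text tells. Its arguments: {"type":"object","properties":{"gripper":{"type":"array"},"linear":{"type":"array"},"delta_rot":{"type":"array"},"grip_force":{"type":"number"}},"required":["gripper","linear","delta_rot"]}

```bash
mkdir -p pics; ls; cat > h.py <<'E'
import numpy as np,cv2
from plant import ctrl
def cam(n,save=None):
    c=ctrl.read_camera(n)
    if save: cv2.imwrite('pics/'+save+'.png',c['frame'][:,:,::-1])
    return c
def K(c): return np.array([[c['fx'],0,c['cx']],[0,c['fy'],c['cy']],[0,0,1.]]),np.array([c['k1'],0,0,0,0.])
def ray(c,uv,z):
    k,d=K(c);p=cv2.undistortPoints(np.array(uv,float).reshape(-1,1,2),k,d).reshape(-1,2)
    V=np.array(c['view']);R=V[:3,:3];o=-R.T@V[:3,3]
    w=np.c_[p,np.ones(len(p))]@R
    return o+w*((z-o[2])/w[:,2])[:,None]
def proj(c,P):
    k,d=K(c);V=np.array(c['view']);
    return cv2.projectPoints(np.array(P,float).reshape(-1,1,3),cv2.Rodrigues(V[:3,:3])[0],V[:3,3],k,d)[0].reshape(-1,2)
E
python3 - <<'E'
from h import *
c=cam('top','top0');cam('scene','scene0');s=ctrl.get_state();print(s)
print(c['fx'],c['k1'],np.round(c['view'],3).tolist(),ctrl.hold_point_z)
E
```

```text
pics
{'time': 0.1, 'qpos': array([-1.28598803e+00,  2.87156292e-01,  1.57804411e+00,  1.42374579e-05,
        1.27860056e+00, -1.50008744e-01]), 'dq': array([-0.00110513, -0.00030158, -0.00310402,  0.00203822, -0.0007468 ,
        0.0010165 ]), 'joint_efforts': array([ 1.59077466e-03, -4.07293439e+01, -2.93699312e+01, -1.06765951e-04,
        3.40567443e-03,  9.84590649e-07]), 'eef_pos': array([ 0.28418091, -0.6115493 ,  0.20792542]), 'tcp_rot': array([ 8.42982505e-01, -5.37939845e-01, -8.27080431e-04, -7.31530452e-04]), 'contact_force': array([-0.29891754,  0.23579336,  0.10854958]), 'wrist_torque': array([-0.00267167, -0.05068589, -0.0126332 ]), 'opening': 1.000552720892408}
460.4011174579091 -0.09867975062628728 [[-0.083, -0.997, -0.006, -0.0], [-0.972, 0.082, -0.218, 0.569], [0.218, -0.013, -0.976, 0.83], [0.0, 0.0, 0.0, 1.0]] 0.0187
```

View pics/top0.png

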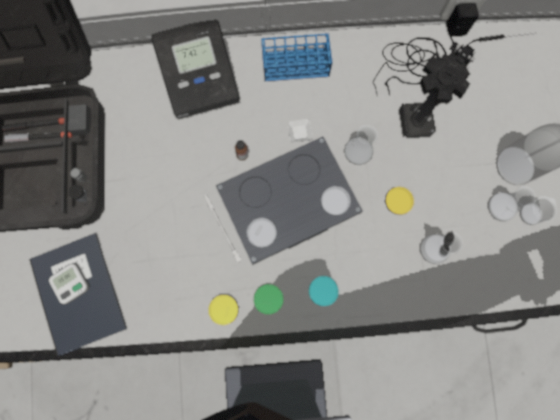

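View pics/scene0.png

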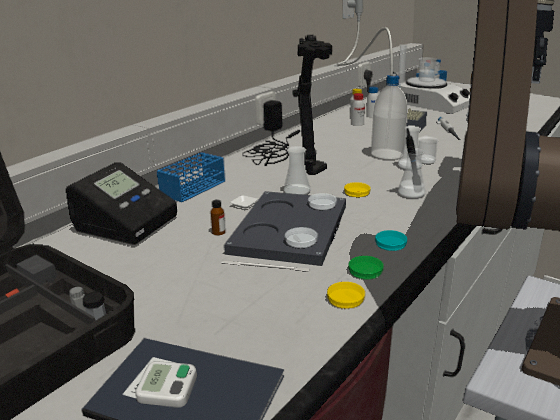

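Both views show the clear dishes on the plate at top-view pixels (262,233) and (336,201). The recesses are at (256,192) and (304,169). Look-alikes, all off the plate: yellow (223,310) and (399,201), green (268,298), turquoise (324,291), clear glassware (359,150) and (503,206). I choose the two clear dishes on the plate.

```bash
cat > m.py <<'E'
from h import *
def plate(c):
    f=c['frame'].astype(int); m=((f.max(2)<105)).astype(np.uint8)
    m[:, :205]=0; m[:,375:]=0; m[:125]=0; m[270:]=0
    m=cv2.morphologyEx(m,cv2.MORPH_OPEN,np.ones((3,3)))
    cs=cv2.findContours(m,0,1)[0]; k=max(cs,key=cv2.contourArea)
    P=ray(c,k.reshape(-1,2),0.02)[:,:2]*1000
    return cv2.minAreaRect(cv2.convexHull(P.astype(np.float32)))
def dishes(c,guess,z=0.033,r=24):
    out=[]
    g=cv2.cvtColor(c['frame'],cv2.COLOR_RGB2GRAY)
    for u,v in guess:
        u,v=int(u),int(v)
        x0,y0=max(u-r,0),max(v-r,0)
        s=g[y0:y0+2*r,x0:x0+2*r]
        m=(s>112).astype(np.uint8)
        k=max(cv2.findContours(m,0,1)[0],key=cv2.contourArea).reshape(-1,2)
        e=cv2.minEnclosingCircle(k)
        P=ray(c,[(e[0][0]+x0,e[0][1]+y0)],z)[0]
        out.append((np.round(P[:2]*1000,1),e[0][0]+x0,e[0][1]+y0,e[1]))
    return out
E
python3 - <<'E'
from m import *
c=cam('top')
r=plate(c);print(r)
for d in dishes(c,[(262,233),(336,201)]):print(d)
print([ray(c,[p],0.02)[0]*1000 for p in [(256,192),(304,169)]])
cr=c['frame'][120:275,200:375,::-1]
cv2.imwrite('pics/c1.png',cv2.resize(cr,None,fx=4,fy=3.8,interpolation=cv2.INTER_CUBIC)[:600,:800])
print(ray(c,[(256,233),(257,233)],.033))
E
```

```text
((584.7533569335938, -77.84854125976562), (178.49325561523438, 241.58624267578125), 20.810596466064453)
(array([519. , -15.9]), 261.2073783874512, 232.3142490386963, 15.807602882385254)
(array([ 571.9, -169.9]), 335.5, 200.0, 15.53232479095459)
[array([605.20363548, -11.40923584,  20.        ]), array([ 645.79216011, -114.09042989,   20.        ])]
[[ 0.51847776 -0.00556553  0.033     ]
 [ 0.51831252 -0.00753902  0.033     ]]
```

View pics/c1.png

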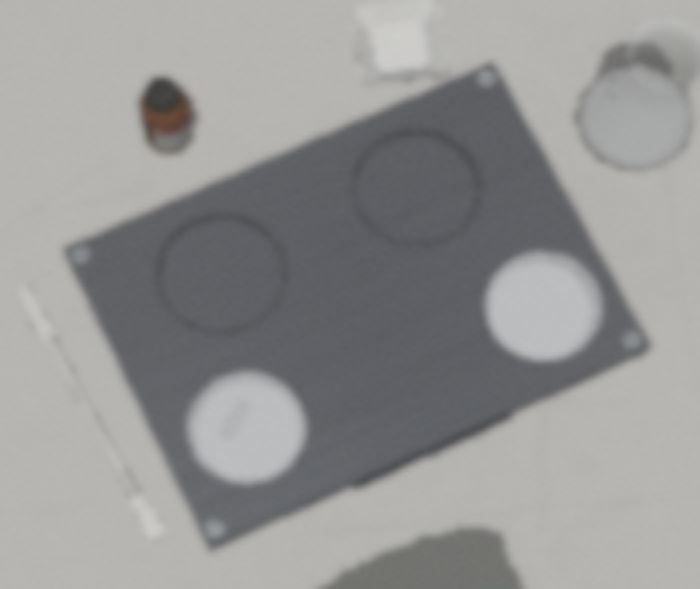

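The crop confirms it: dish_b (pale piece) is on the left and dish_a (empty) on the right, with both recesses clear. Next I work out the moves. I'll cradle each dish between the half-open fingertips and push along tool -y.

```bash
cat > mv.py <<'E'
from h import *
from scipy.spatial.transform import Rotation as R
TH=np.radians(21.2);O=np.array([585.5,-77.8]);A=np.array([[np.cos(TH),-np.sin(TH)],[np.sin(TH),np.cos(TH)]])
def w(p): return O+A@np.array(p,float)   # plate mm -> world mm
def go(xy,z,yaw,tag=''):
    s=ctrl.get_state();r=R.from_quat(s['tcp_rot'])
    t=np.array([xy[0],xy[1],z])/1000
    g=R.from_matrix(np.c_[[np.cos(yaw),np.sin(yaw),0],[np.sin(yaw),-np.cos(yaw),0],[0,0,-1]])
    print(tag,np.round(t*1000,1),'lin',np.round(r.inv().apply(t-s['eef_pos'])*1000,1),'rot',np.round((r.inv()*g).as_rotvec(degrees=True),1))
E
python3 - <<'E'
from mv import *
print(w((42,56)),w((42,-56)))
yaw=np.radians(37.1-90)
go(w((-45,0)),70,yaw)
go(w((-45,0)),35,yaw)
c=cam('top');print(ray(c,[(359,152)],.03)*1000)
E
```

```text
[604.40662373 -10.40163519] [ 644.90857558 -114.82190092]
 [543.5 -94.1  70. ] lin [-359.9 -453.2  138.9] rot [ -0.    0.1 -12.2]
 [543.5 -94.1  35. ] lin [-359.8 -453.1  173.9] rot [ -0.    0.1 -12.2]
[[ 669.95011748 -230.53465204   30.        ]]
```

Call:
step_arm:
  gripper: [0,0,0,0,0,0,0,0,0,0,0,0,0,0,0,0]
  linear:
    - [-0.04,-0.05,0]
    - [-0.08,-0.1,0]
    - [-0.12,-0.15,0]
    - [-0.16,-0.2,0.02]
    - [-0.2,-0.25,0.04]
    - [-0.24,-0.3,0.06]
    - [-0.28,-0.35,0.08]
    - [-0.32,-0.4,0.1]
    - [-0.36,-0.453,0.12]
    - [-0.36,-0.453,0.139]
    - [-0.36,-0.453,0.155]
    - [-0.36,-0.453,0.165]
    - [-0.36,-0.453,0.172]
    - [-0.36,-0.453,0.174]
    - [-0.36,-0.453,0.174]
    - [-0.36,-0.453,0.174]
  delta_rot:
    - [0,0,0]
    - [0,0,-4]
    - [0,0,-8]
    - [0,0,-12.2]
    - [0,0,-12.2]
    - [0,0,-12.2]
    - [0,0,-12.2]
    - [0,0,-12.2]
    - [0,0,-12.2]
    - [0,0,-12.2]
    - [0,0,-12.2]
    - [0,0,-12.2]
    - [0,0,-12.2]
    - [0,0,-12.2]
    - [0,0,-12.2]
    - [0,0,-12.2]

```text
time: 2.2
eef_pos: [0.5439, -0.0953, 0.0359]
tcp_rot: [0.895, -0.446, 0.001, -0.0]
contact_force: [0.3, -0.7, 0.2]
opening: 0.502
```

Call:
step_arm:
  gripper: [0,0,0,0,0]
  linear:
    - [0,0,0.004]
    - [0,0,0.008]
    - [0,0,0.012]
    - [0,0,0.012]
    - [0,0,0.012]
  delta_rot:
    - [0,0,0]
    - [0,0,0]
    - [0,0,0]
    - [0,0,0]
    - [0,0,0]

```text
time: 2.82
eef_pos: [0.5436, -0.0948, 0.0232]
tcp_rot: [0.895, -0.445, -0.0, 0.0]
contact_force: [-0.7, 1.1, 0.3]
opening: 0.499
```

```bash
python3 - <<'E'
from h import *
c=cam('scene');cam('wrist','w1')
p=proj(c,[ctrl.get_state()['eef_pos']])[0].astype(int);print(p)
cr=c['frame'][max(p[1]-60,0):p[1]+50,p[0]-70:p[0]+70,::-1]
cv2.imwrite('pics/s1.png',cv2.resize(cr,None,fx=5,fy=5,interpolation=cv2.INTER_CUBIC))
E
```

```text
[314 220]
```

View pics/s1.png

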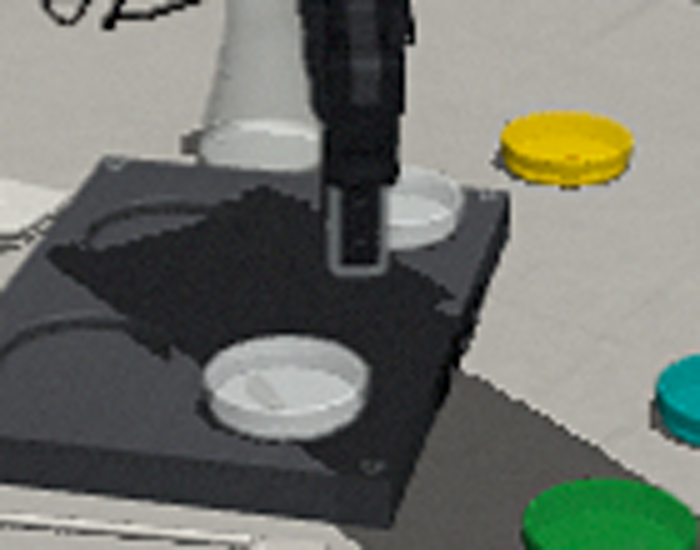

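View pics/w1.png

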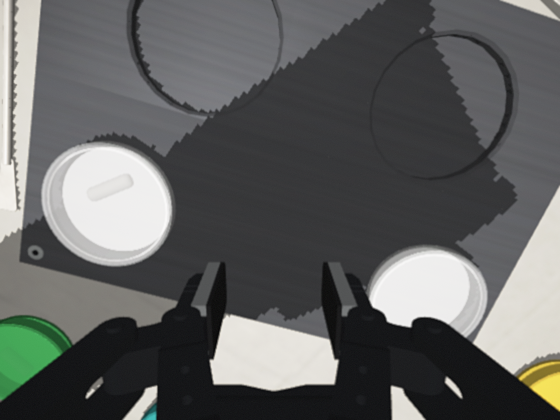

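The scene crop shows the fingertip standing just clear of the plate between the dishes. The wrist view shows dish_b (107,203), dish_a (428,300), and recesses at about (205,40) and (443,105). I now feel for the plate.

Call:
step_arm:
  gripper: [0,0,0,0]
  linear:
    - [0,0,0.001]
    - [0,0,0.002]
    - [0,0,0.002]
    - [0,0,0.002]
  delta_rot:
    - [0,0,0]
    - [0,0,0]
    - [0,0,0]
    - [0,0,0]

```text
time: 3.42
eef_pos: [0.5436, -0.0949, 0.0212]
tcp_rot: [0.895, -0.445, -0.0, 0.0]
contact_force: [-0.7, 0.5, -0.0]
opening: 0.498
```

Call:
step_arm:
  gripper: [0,0,0]
  linear:
    - [0,0,0.001]
    - [0,0,0.001]
    - [0,0,0.001]
  delta_rot:
    - [0,0,0]
    - [0,0,0]
    - [0,0,0]

```text
time: 3.8
eef_pos: [0.5435, -0.0948, 0.0202]
tcp_rot: [0.895, -0.445, -0.0, 0.0]
contact_force: [-1.0, 0.2, 0.5]
opening: 0.5
```

Call:
step_arm:
  gripper: [0,0,0]
  linear:
    - [0,0,0.001]
    - [0,0,0.001]
    - [0,0,0.001]
  delta_rot:
    - [0,0,0]
    - [0,0,0]
    - [0,0,0]

```text
time: 4.18
eef_pos: [0.5436, -0.0948, 0.0192]
tcp_rot: [0.895, -0.445, -0.0, -0.0]
contact_force: [0.1, -0.1, 0.7]
opening: 0.498
```

Call:
step_arm:
  gripper: [0,0,0]
  linear:
    - [0,0,0.001]
    - [0,0,0.001]
    - [0,0,0.001]
  delta_rot:
    - [0,0,0]
    - [0,0,0]
    - [0,0,0]

```text
time: 4.55
eef_pos: [0.5436, -0.0949, 0.0182]
tcp_rot: [0.895, -0.445, 0.0, 0.0]
contact_force: [0.4, 0.5, -0.3]
opening: 0.499
```

Call:
step_arm:
  gripper: [0,0,0]
  linear:
    - [0,0,0.001]
    - [0,0,0.001]
    - [0,0,0.001]
  delta_rot:
    - [0,0,0]
    - [0,0,0]
    - [0,0,0]

```text
time: 4.92
eef_pos: [0.5436, -0.0949, 0.0172]
tcp_rot: [0.895, -0.445, 0.0, -0.0]
contact_force: [0.6, -0.0, 0.7]
opening: 0.502
```

```bash
python3 - <<'E'
from mv import *
# refine all in wrist view: ellipse outlines by ray casting to plane
c=cam('wrist');g=cv2.cvtColor(c['frame'],cv2.COLOR_RGB2GRAY)
m=(g>135).astype(np.uint8)
m[:, :22]=0
n,l,s,ce=cv2.connectedComponentsWithStats(m)
for i in range(1,n):
    if s[i][4]>2500: print(s[i],np.round(ce[i]))
print(ctrl.get_state()['contact_force'])
V=np.array(c['view']);print(-V[:3,:3].T@V[:3,3])
t=ctrl.get_state()['eef_pos']
x=np.array([np.cos(np.radians(-52.9)),np.sin(np.radians(-52.9)),0]);y=np.array([x[1],-x[0],0])
for k in (0,.003,.006): print(k,proj(c,[t+np.array([0,0,k])+sx*.0215*x+sy*.011*y for sx in(-1,1) for sy in (-1,1)]).round())
for z,u in ((33,(107,203)),(33,(428,300)),(20,(205,40)),(20,(443,105))): print(u,ray(c,[u],z/1000)[0]*1000)
E
```

```text
[   32   144   136   128 13580] [100. 207.]
[ 480  207   80  173 7222] [531. 312.]
[ 372  252  123   92 7524] [437. 293.]
[ 210  321  128   70 6463] [270. 359.]
[-0.86045102 -0.21593288 -0.21213233]
[ 0.60516788 -0.04869511  0.18243114]
0 [[230. 238.]
 [232. 277.]
 [315. 238.]
 [314. 277.]]
0.003 [[229. 240.]
 [231. 280.]
 [316. 240.]
 [314. 280.]]
0.006 [[229. 242.]
 [230. 283.]
 [317. 242.]
 [315. 283.]]
(107, 203) [526.44090286 -16.16652701  33.        ]
(428, 300) [ 576.84136751 -163.77962585   33.        ]
(205, 40) [607.1844978  -11.27297342  20.        ]
(443, 105) [ 648.81276012 -109.6474599    20.        ]
```

Call:
step_arm:
  gripper: [0,0,0]
  linear:
    - [0,0,0.001]
    - [0,0,0.001]
    - [0,0,0.001]
  delta_rot:
    - [0,0,0]
    - [0,0,0]
    - [0,0,0]

```text
time: 5.35
eef_pos: [0.5435, -0.0948, 0.0162]
tcp_rot: [0.895, -0.445, -0.0, 0.0]
contact_force: [-0.4, -0.3, 0.1]
opening: 0.501
```

Call:
step_arm:
  gripper: [0,0,0]
  linear:
    - [0,0,0.001]
    - [0,0,0.001]
    - [0,0,0.001]
  delta_rot:
    - [0,0,0]
    - [0,0,0]
    - [0,0,0]

```text
time: 5.72
eef_pos: [0.5436, -0.0948, 0.0152]
tcp_rot: [0.895, -0.445, -0.0, -0.0]
contact_force: [0.4, -0.1, 0.1]
opening: 0.497
```

Call:
step_arm:
  gripper: [0,0,0]
  linear:
    - [0,0,0.001]
    - [0,0,0.001]
    - [0,0,0.001]
  delta_rot:
    - [0,0,0]
    - [0,0,0]
    - [0,0,0]

```text
time: 6.1
eef_pos: [0.5435, -0.0948, 0.0142]
tcp_rot: [0.895, -0.445, -0.0, 0.0]
contact_force: [0.3, 0.6, -0.2]
opening: 0.503
```

Call:
step_arm:
  gripper: [0,0,0]
  linear:
    - [0,0,0.001]
    - [0,0,0.001]
    - [0,0,0.001]
  delta_rot:
    - [0,0,0]
    - [0,0,0]
    - [0,0,0]

```text
time: 6.48
eef_pos: [0.5436, -0.0949, 0.0132]
tcp_rot: [0.895, -0.445, 0.0, 0.0]
contact_force: [-0.9, 0.9, -0.3]
opening: 0.495
```

Call:
step_arm:
  gripper: [0,0,0]
  linear:
    - [0,0,0.001]
    - [0,0,0.001]
    - [0,0,0.001]
  delta_rot:
    - [0,0,0]
    - [0,0,0]
    - [0,0,0]

```text
time: 6.85
eef_pos: [0.5436, -0.0948, 0.0122]
tcp_rot: [0.895, -0.445, -0.0, 0.0]
contact_force: [-0.2, 0.1, -0.3]
opening: 0.499
```

Call:
step_arm:
  gripper: [0,0,0]
  linear:
    - [0,0,0.001]
    - [0,0,0.001]
    - [0,0,0.001]
  delta_rot:
    - [0,0,0]
    - [0,0,0]
    - [0,0,0]

```text
time: 7.22
eef_pos: [0.5436, -0.0948, 0.0112]
tcp_rot: [0.895, -0.445, -0.0, -0.0]
contact_force: [0.2, -0.4, -0.0]
opening: 0.502
```

Call:
step_arm:
  gripper: [0,0,0]
  linear:
    - [0,0,0.001]
    - [0,0,0.001]
    - [0,0,0.001]
  delta_rot:
    - [0,0,0]
    - [0,0,0]
    - [0,0,0]

```text
time: 7.6
eef_pos: [0.5436, -0.0948, 0.0102]
tcp_rot: [0.895, -0.445, -0.0, -0.0]
contact_force: [-1.0, -0.7, 0.9]
opening: 0.501
```

```bash
python3 - <<'E'
from mv import *
c=cam('scene')
x=np.array([.603,-.798,0])
t=np.array([.5436,-.0948,0])
for sx in(-.0215,-.03,.03):
  for z in (.02,.03,.035,.04): print(sx,z,proj(c,[t+sx*x+[0,0,z]]).round(1))
p=proj(c,[ctrl.get_state()['eef_pos']])[0].astype(int)
cr=c['frame'][170:250,260:370,::-1]
cv2.imwrite('pics/s2.png',cv2.resize(cr,None,fx=7,fy=7,interpolation=cv2.INTER_CUBIC))
E
```

```text
-0.0215 0.02 [[315.1 227. ]]
-0.0215 0.03 [[315.1 222.3]]
-0.0215 0.035 [[315.1 219.9]]
-0.0215 0.04 [[315.1 217.6]]
-0.03 0.02 [[315.4 229.1]]
-0.03 0.03 [[315.4 224.3]]
-0.03 0.035 [[315.4 221.9]]
-0.03 0.04 [[315.4 219.5]]
0.03 0.02 [[313.3 215.3]]
0.03 0.03 [[313.3 210.8]]
0.03 0.035 [[313.3 208.5]]
0.03 0.04 [[313.3 206.2]]
```

View pics/s2.png

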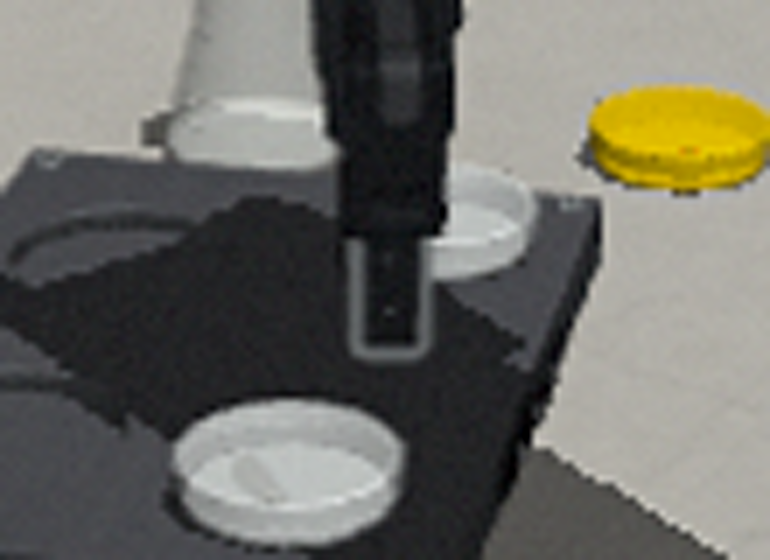

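```bash
python3 - <<'E'
from mv import *
c=cam('scene')
f=lambda P:proj(c,[np.array(P)/1000]).round(1)
print('dishb',f((519,-16,33)),f((526,-16,33)),'dish a',f((572,-170,33)),f((577,-164,33)))
print('corner front-left/right,back-right',[f([*w(p),20]) for p in((-90,125),(-90,-125),(90,-125))])
w_=cam('wrist');print([ (z,proj(w_,[np.array([*w(p),z])/1000]).round()) for p,z in(((42,56),20),((42,-56),20),((-39.6,81.8),33),((-46,-80.9),33),((-90,125),20))])
E
```

```text
dishb [[301.8 235.2]] [[298.6 234.2]] dish a [[322.7 199.4]] [[319.1 199.8]]
corner front-left/right,back-right [array([[324.8, 256.3]]), array([[347.1, 198.5]]), array([[265.6, 191.8]])]
[(20, array([[196.,  42.]])), (20, array([[452., 120.]])), (33, array([[ 90., 220.]])), (33, array([[436., 322.]])), (20, array([[  2., 282.]]))]
```

The scene crop puts the fingertip at pixel (315,221), so it is still several mm above the plate. I keep feeling downward.

Call:
step_arm:
  gripper: [0,0,0]
  linear:
    - [0,0,0.001]
    - [0,0,0.002]
    - [0,0,0.002]
  delta_rot:
    - [0,0,0]
    - [0,0,0]
    - [0,0,0]

```text
time: 8.12
eef_pos: [0.5435, -0.0948, 0.0081]
tcp_rot: [0.895, -0.445, -0.0, 0.0]
contact_force: [0.9, 0.4, -0.2]
opening: 0.499
```

Call:
step_arm:
  gripper: [0,0,0]
  linear:
    - [0,0,0.001]
    - [0,0,0.001]
    - [0,0,0.001]
  delta_rot:
    - [0,0,0]
    - [0,0,0]
    - [0,0,0]

```text
time: 8.5
eef_pos: [0.5435, -0.0949, 0.0072]
tcp_rot: [0.895, -0.445, -0.0, -0.0]
contact_force: [-0.2, 0.2, -0.2]
opening: 0.498
```

Call:
step_arm:
  gripper: [0,0,0]
  linear:
    - [0,0,0.001]
    - [0,0,0.001]
    - [0,0,0.001]
  delta_rot:
    - [0,0,0]
    - [0,0,0]
    - [0,0,0]

```text
time: 8.88
eef_pos: [0.5435, -0.0949, 0.0062]
tcp_rot: [0.895, -0.445, -0.0, 0.0]
contact_force: [-0.2, 0.7, 0.3]
opening: 0.499
```

Call:
step_arm:
  gripper: [0,0,0]
  linear:
    - [0,0,0.001]
    - [0,0,0.002]
    - [0,0,0.002]
  delta_rot:
    - [0,0,0]
    - [0,0,0]
    - [0,0,0]

```text
time: 9.25
eef_pos: [0.5434, -0.0948, 0.0041]
tcp_rot: [0.895, -0.445, -0.0, 0.0]
contact_force: [-0.1, -0.4, -0.2]
opening: 0.5
```

Call:
step_arm:
  gripper: [0,0,0]
  linear:
    - [0,0,0.001]
    - [0,0,0.001]
    - [0,0,0.001]
  delta_rot:
    - [0,0,0]
    - [0,0,0]
    - [0,0,0]

```text
time: 9.62
eef_pos: [0.5436, -0.0949, 0.0032]
tcp_rot: [0.895, -0.445, 0.0, 0.0]
contact_force: [0.1, 0.7, -0.5]
opening: 0.504
```

Call:
step_arm:
  gripper: [0,0,0]
  linear:
    - [0,0,0.001]
    - [0,0,0.001]
    - [0,0,0.001]
  delta_rot:
    - [0,0,0]
    - [0,0,0]
    - [0,0,0]

```text
time: 10.0
eef_pos: [0.5435, -0.0948, 0.0022]
tcp_rot: [0.895, -0.445, -0.0, 0.0]
contact_force: [-0.4, 0.2, 0.8]
opening: 0.5
```

```bash
python3 - <<'E'
from mv import *
c=cam('scene');s=ctrl.get_state();print(s['eef_pos'],s['contact_force'])
cr=c['frame'][170:250,260:370,::-1]
cv2.imwrite('pics/s3.png',cv2.resize(cr,None,fx=7,fy=7,interpolation=cv2.INTER_CUBIC))
E
```

```text
[ 0.54356764 -0.0948756   0.0022343 ] [-0.49424594  0.3008916   0.08667232]
```

View pics/s3.png

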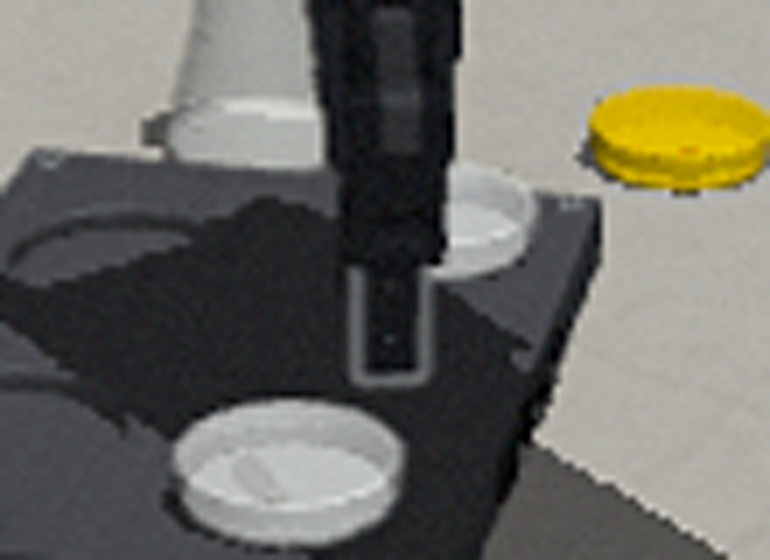

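Fingertip now at (315.7,225), about 5 mm above the plate by ray check. A few more guarded mm.

Call:
step_arm:
  gripper: [0,0,0]
  linear:
    - [0,0,0.001]
    - [0,0,0.002]
    - [0,0,0.002]
  delta_rot:
    - [0,0,0]
    - [0,0,0]
    - [0,0,0]

```text
time: 10.42
eef_pos: [0.5434, -0.0948, 0.0001]
tcp_rot: [0.895, -0.445, -0.0, 0.0]
contact_force: [-0.2, -0.3, 0.1]
opening: 0.502
```

Call:
step_arm:
  gripper: [0,0,0]
  linear:
    - [0,0,0.001]
    - [0,0,0.001]
    - [0,0,0.001]
  delta_rot:
    - [0,0,0]
    - [0,0,0]
    - [0,0,0]

```text
time: 10.8
eef_pos: [0.5436, -0.0949, -0.0008]
tcp_rot: [0.895, -0.445, -0.0, -0.0]
contact_force: [0.2, 0.2, 0.5]
opening: 0.5
```

Call:
step_arm:
  gripper: [0,0,0]
  linear:
    - [0,0,0.001]
    - [0,0,0.001]
    - [0,0,0.001]
  delta_rot:
    - [0,0,0]
    - [0,0,0]
    - [0,0,0]

```text
time: 11.18
eef_pos: [0.5435, -0.0948, -0.0018]
tcp_rot: [0.895, -0.445, -0.0, 0.0]
contact_force: [0.3, 0.7, 0.3]
opening: 0.498
```

Call:
step_arm:
  gripper: [0,0,0,0,0,0,0,0,0,0,0]
  linear:
    - [0,0,-0.03]
    - [0,0.02,-0.03]
    - [0.03,0.05,-0.03]
    - [0.06,0.067,-0.03]
    - [0.077,0.067,-0.03]
    - [0.077,0.067,-0.03]
    - [0.077,0.067,-0.02]
    - [0.077,0.067,-0.01]
    - [0.077,0.067,-0.004]
    - [0.077,0.067,-0.001]
    - [0.077,0.067,-0.001]
  delta_rot:
    - [0,0,0]
    - [0,0,0]
    - [0,0,0]
    - [0,0,0]
    - [0,0,0]
    - [0,0,0]
    - [0,0,0]
    - [0,0,0]
    - [0,0,0]
    - [0,0,0]
    - [0,0,0]

```text
time: 12.55
eef_pos: [0.5365, -0.1965, -0.001]
tcp_rot: [0.895, -0.445, -0.0, -0.0]
contact_force: [0.5, -0.0, -0.2]
opening: 0.502
```

```bash
python3 - <<'E'
from mv import *
c=cam('wrist','w2');s=ctrl.get_state();print(s['eef_pos'],s['contact_force'])
E
```

```text
[ 0.53670247 -0.19663894 -0.000709  ] [0.25954841 0.84238991 0.04922152]
```

View pics/w2.png

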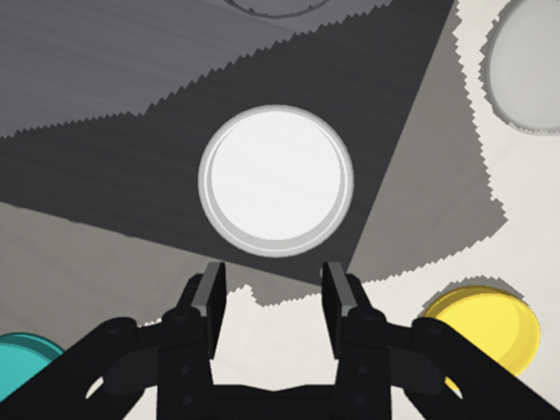

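Dish_a is centred between the fingertips at (276,181), with the right recess straight ahead at (276,~0). I push along tool -y.

Call:
step_arm:
  gripper: [0,0,0,0,0,0,0,0,0,0,0,0,0,0,0,0,0,0,0,0]
  linear:
    - [0,-0.005,0]
    - [0,-0.009,0]
    - [0,-0.012,0]
    - [0,-0.016,0]
    - [0,-0.02,0]
    - [0,-0.025,0]
    - [0,-0.03,0]
    - [0,-0.035,0]
    - [0,-0.04,0]
    - [0,-0.045,0]
    - [0,-0.05,0]
    - [0,-0.055,0]
    - [0,-0.06,0]
    - [0,-0.065,0]
    - [0,-0.07,0]
    - [0,-0.075,0]
    - [0,-0.08,0]
    - [0,-0.084,0]
    - [0,-0.087,0]
    - [0,-0.09,0]
  delta_rot:
    - [0,0,0]
    - [0,0,0]
    - [0,0,0]
    - [0,0,0]
    - [0,0,0]
    - [0,0,0]
    - [0,0,0]
    - [0,0,0]
    - [0,0,0]
    - [0,0,0]
    - [0,0,0]
    - [0,0,0]
    - [0,0,0]
    - [0,0,0]
    - [0,0,0]
    - [0,0,0]
    - [0,0,0]
    - [0,0,0]
    - [0,0,0]
    - [0,0,0]

```text
time: 15.1
eef_pos: [0.6085, -0.1423, -0.0008]
tcp_rot: [0.895, -0.445, -0.0, 0.0]
contact_force: [-0.8, -0.2, -0.3]
opening: 0.501
```

```bash
python3 - <<'E'
from mv import *
c=cam('wrist','w3');s=ctrl.get_state();print(s['eef_pos'],s['contact_force'])
E
```

```text
[ 0.60874418 -0.14212049 -0.00070541] [-0.21586784  0.31574661  0.30478631]
```

View pics/w3.png

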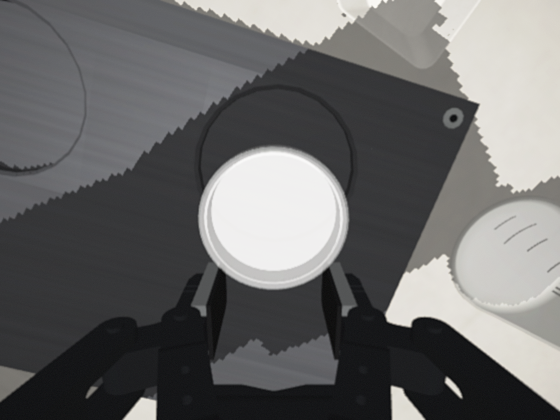

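Dish_a sits in the cradle at (274,217), and the recess centre ahead is at (275,160). I continue slowly.

Call:
step_arm:
  gripper: [0,0,0,0,0,0,0]
  linear:
    - [0,-0.003,0]
    - [0,-0.006,0]
    - [0,-0.008,0]
    - [0,-0.01,0]
    - [0,-0.012,0]
    - [0,-0.013,0]
    - [0,-0.013,0]
  delta_rot:
    - [0,0,0]
    - [0,0,0]
    - [0,0,0]
    - [0,0,0]
    - [0,0,0]
    - [0,0,0]
    - [0,0,0]

```text
time: 16.02
eef_pos: [0.6188, -0.1345, -0.0008]
tcp_rot: [0.895, -0.445, -0.0, -0.0]
contact_force: [0.2, -0.3, -0.7]
opening: 0.502
```

```bash
cat > dk.py <<'E'
from mv import *
import sys
# dish lid outline in the wrist view: bright blob, enclosing ellipse, relative to predicted nest centre
def blob(name,thr=125):
    c=cam('wrist',name);g=cv2.cvtColor(c['frame'],cv2.COLOR_RGB2GRAY)
    m=(g>thr).astype(np.uint8)
    n,l,s,ce=cv2.connectedComponentsWithStats(m)
    i=l[215,274]; i=i or l[190,274]
    print('blob',s[i]); s=ctrl.get_state();print(s['eef_pos'],s['contact_force'])
blob(sys.argv[1])
E
python3 dk.py w4
```

```text
blob [  200   144   147   145 16750]
[ 0.61873416 -0.13449418 -0.00078565] [ 0.50349607 -0.13308317 -1.41716702]
```

Call:
step_arm:
  gripper: [0,0,0,0,0]
  linear:
    - [0,-0.001,0]
    - [0,-0.002,0]
    - [0,-0.003,0]
    - [0,-0.004,0]
    - [0,-0.004,0]
  delta_rot:
    - [0,0,0]
    - [0,0,0]
    - [0,0,0]
    - [0,0,0]
    - [0,0,0]

```text
time: 16.7
eef_pos: [0.6221, -0.1321, -0.0007]
tcp_rot: [0.895, -0.445, 0.0, -0.0]
contact_force: [0.6, -0.4, 1.4]
opening: 0.503
```

```bash
python3 dk.py w5
```

```text
blob [  202   146   143   137 15278]
[ 0.62205059 -0.1321154  -0.0006919 ] [0.53198679 0.3585466  0.36705568]
```

View pics/w5.png

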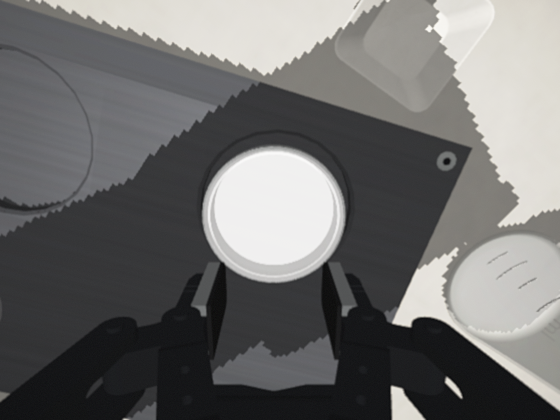

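The blob shrank (147x145 to 143x137 px), so dish_a is dropping. There is still a gap at the far rim (row 131 against 146), so I nudge it on.

Call:
step_arm:
  gripper: [0,0,0,0,0]
  linear:
    - [0,-0.001,0]
    - [0,-0.002,0]
    - [0,-0.003,0]
    - [0,-0.003,0]
    - [0,-0.003,0]
  delta_rot:
    - [0,0,0]
    - [0,0,0]
    - [0,0,0]
    - [0,0,0]
    - [0,0,0]

```text
time: 17.38
eef_pos: [0.6244, -0.1303, -0.0007]
tcp_rot: [0.895, -0.445, 0.0, -0.0]
contact_force: [-0.1, -1.3, 0.2]
opening: 0.502
```

```bash
python3 dk.py w6
```

```text
blob [  202   147   143   136 15264]
[ 0.62436011 -0.1302912  -0.0007461 ] [0.20332268 0.02798109 0.56011036]
```

Call:
step_arm:
  gripper: [0,0,0,0]
  linear:
    - [0,-0.001,0]
    - [0,-0.002,0]
    - [0,-0.002,0]
    - [0,-0.002,0]
  delta_rot:
    - [0,0,0]
    - [0,0,0]
    - [0,0,0]
    - [0,0,0]

```text
time: 17.92
eef_pos: [0.626, -0.1291, -0.0008]
tcp_rot: [0.895, -0.445, 0.0, -0.0]
contact_force: [0.1, 0.6, 0.0]
opening: 0.5
```

```bash
python3 dk.py w7
```

```text
blob [  202   147   143   136 15255]
[ 0.6259523  -0.12908169 -0.00075667] [-0.1820669   0.63207764 -0.55113126]
```

Call:
step_arm:
  gripper: [0,0,0,0]
  linear:
    - [0,-0.001,0]
    - [0,-0.002,0]
    - [0,-0.002,0]
    - [0,-0.002,0]
  delta_rot:
    - [0,0,0]
    - [0,0,0]
    - [0,0,0]
    - [0,0,0]

```text
time: 18.48
eef_pos: [0.627, -0.1282, -0.0009]
tcp_rot: [0.895, -0.445, -0.0, 0.0]
contact_force: [-3.6, -2.6, 1.1]
opening: 0.499
```

```bash
python3 dk.py w8; python3 - <<'E'
import cv2,numpy as np
a=np.hstack([cv2.imread(f'pics/{n}.png')[110:310,180:370] for n in('w5','w8')])
cv2.imwrite('pics/cmp.png',cv2.resize(a,None,fx=2,fy=2))
E
```

```text
blob [  203   149   142   136 15191]
[ 0.62710465 -0.12825057 -0.00088317] [-3.75865157 -3.10444557  0.40373549]
```

View pics/cmp.png

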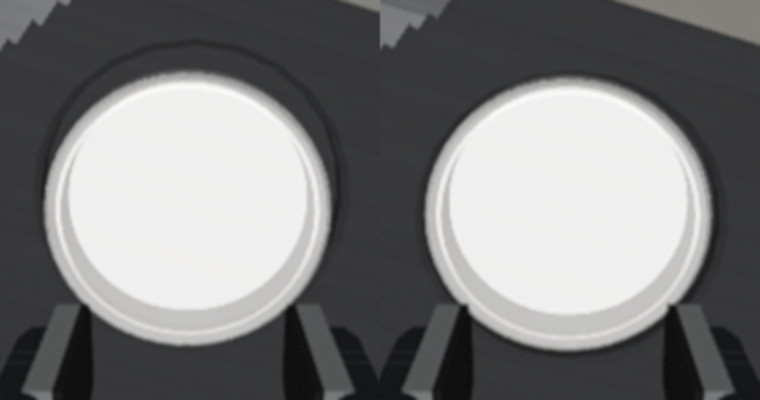

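The right-hand view (w8) shows dish_a inside the recess with the dark ring all round. About 5 N of contact means it is stopped on the far wall. I back off and go behind dish_b.

Call:
step_arm:
  gripper: [0,0,0,0,0,0,0,0,0,0,0,0,0,0,0]
  linear:
    - [0,0.005,0]
    - [0,0.012,0]
    - [0,0.02,-0.005]
    - [-0.01,0.03,-0.03]
    - [-0.05,0.04,-0.035]
    - [-0.09,0.05,-0.035]
    - [-0.13,0.054,-0.035]
    - [-0.16,0.054,-0.035]
    - [-0.178,0.054,-0.035]
    - [-0.178,0.054,-0.035]
    - [-0.178,0.054,-0.022]
    - [-0.178,0.054,-0.01]
    - [-0.178,0.054,-0.003]
    - [-0.178,0.054,0]
    - [-0.178,0.054,0]
  delta_rot:
    - [0,0,0]
    - [0,0,0]
    - [0,0,0]
    - [0,0,5]
    - [0,0,12]
    - [0,0,19]
    - [0,0,26]
    - [0,0,33.3]
    - [0,0,33.3]
    - [0,0,33.3]
    - [0,0,33.3]
    - [0,0,33.3]
    - [0,0,33.3]
    - [0,0,33.3]
    - [0,0,33.3]

```text
time: 20.4
eef_pos: [0.4769, -0.0186, -0.0011]
tcp_rot: [0.73, -0.683, -0.0, 0.0]
contact_force: [0.1, 0.5, 0.5]
opening: 0.495
```

```bash
python3 dk.py v1; python3 - <<'E'
from mv import *
c=cam('top');print(dishes) if 0 else None
go((477.1,-18.7),-0.8,np.radians(-86.25))
E
```

```text
blob [  197   109   155   152 18417]
[ 0.47718052 -0.01861775 -0.00079146] [-0.71393908 -0.46658546 -0.92574452]
 [477.1 -18.7  -0.8] lin [0.1 0.2 0.2] rot [-0.  -0.   0.1]
```

Dish_b is centred (column 274.5, row 185). Pushing it the same way; by analogy with dish_a the stop should come at about 105 mm.

Call:
step_arm:
  gripper: [0,0,0,0,0,0,0,0,0,0,0,0,0,0,0,0,0,0,0,0]
  linear:
    - [0,-0.005,0]
    - [0,-0.009,0]
    - [0,-0.012,0]
    - [0,-0.016,0]
    - [0,-0.02,0]
    - [0,-0.025,0]
    - [0,-0.03,0]
    - [0,-0.035,0]
    - [0,-0.04,0]
    - [0,-0.045,0]
    - [0,-0.05,0]
    - [0,-0.055,0]
    - [0,-0.06,0]
    - [0,-0.065,0]
    - [0,-0.07,0]
    - [0,-0.075,0]
    - [0,-0.08,0]
    - [0,-0.084,0]
    - [0,-0.087,0]
    - [0,-0.09,0]
  delta_rot:
    - [0,0,0]
    - [0,0,0]
    - [0,0,0]
    - [0,0,0]
    - [0,0,0]
    - [0,0,0]
    - [0,0,0]
    - [0,0,0]
    - [0,0,0]
    - [0,0,0]
    - [0,0,0]
    - [0,0,0]
    - [0,0,0]
    - [0,0,0]
    - [0,0,0]
    - [0,0,0]
    - [0,0,0]
    - [0,0,0]
    - [0,0,0]
    - [0,0,0]

```text
time: 23.0
eef_pos: [0.5671, -0.0125, -0.0007]
tcp_rot: [0.73, -0.683, 0.0, -0.0]
contact_force: [-1.0, -0.8, 0.4]
opening: 0.498
```

Call:
step_arm:
  gripper: [0,0,0,0,0]
  linear:
    - [0,-0.003,0]
    - [0,-0.006,0]
    - [0,-0.008,0]
    - [0,-0.01,0]
    - [0,-0.01,0]
  delta_rot:
    - [0,0,0]
    - [0,0,0]
    - [0,0,0]
    - [0,0,0]
    - [0,0,0]

```text
time: 23.62
eef_pos: [0.577, -0.0119, -0.0008]
tcp_rot: [0.73, -0.683, 0.0, -0.0]
contact_force: [0.2, -0.4, -0.4]
opening: 0.499
```

```bash
python3 dk.py v2
```

```text
blob [  201   145   146   144 16681]
[ 0.57681531 -0.01187257 -0.00080048] [-0.1233497   0.16655514 -0.99350447]
```

Not dropped yet (146x144). I continue slowly.

Call:
step_arm:
  gripper: [0,0,0,0,0]
  linear:
    - [0,-0.001,0]
    - [0,-0.002,0]
    - [0,-0.003,0]
    - [0,-0.004,0]
    - [0,-0.004,0]
  delta_rot:
    - [0,0,0]
    - [0,0,0]
    - [0,0,0]
    - [0,0,0]
    - [0,0,0]

```text
time: 24.3
eef_pos: [0.5809, -0.0116, -0.0008]
tcp_rot: [0.73, -0.683, 0.0, -0.0]
contact_force: [-1.2, 0.4, -0.1]
opening: 0.498
```

Call:
step_arm:
  gripper: [0,0,0,0]
  linear:
    - [0,-0.001,0]
    - [0,-0.002,0]
    - [0,-0.002,0]
    - [0,-0.002,0]
  delta_rot:
    - [0,0,0]
    - [0,0,0]
    - [0,0,0]
    - [0,0,0]

```text
time: 24.8
eef_pos: [0.5821, -0.0114, -0.001]
tcp_rot: [0.73, -0.683, -0.001, 0.001]
contact_force: [-3.6, -0.9, 1.3]
opening: 0.502
```

```bash
python3 dk.py v3
```

```text
blob [  203   148   143   136 15276]
[ 0.58211888 -0.01137753 -0.00100106] [-4.01361904 -0.29742641  1.31491962]
```

Same signature as dish_a: blob 143x136 and about 4 N at the stop. I retract well clear.

Call:
step_arm:
  gripper: [0,0,0,0,0,0,0,0,0,0,0,0]
  linear:
    - [0,0.005,0]
    - [0,0.015,0]
    - [0,0.03,-0.005]
    - [0,0.04,-0.05]
    - [0,0.05,-0.1]
    - [0,0.06,-0.15]
    - [0.04,0.06,-0.2]
    - [0.09,0.06,-0.2]
    - [0.14,0.06,-0.2]
    - [0.2,0.06,-0.2]
    - [0.26,0.06,-0.2]
    - [0.3,0.06,-0.2]
  delta_rot:
    - [0,0,0]
    - [0,0,0]
    - [0,0,0]
    - [0,0,0]
    - [0,0,0]
    - [0,0,0]
    - [0,0,0]
    - [0,0,0]
    - [0,0,0]
    - [0,0,0]
    - [0,0,0]
    - [0,0,0]

```text
time: 26.35
eef_pos: [0.5419, -0.3172, 0.1995]
tcp_rot: [0.73, -0.684, 0.0, 0.0]
contact_force: [0.3, 0.0, 0.8]
opening: 0.499
```

```bash
python3 - <<'E'
from m import *
c=cam('top');s=cam('scene')
a=cv2.resize(c['frame'][120:270,200:375,::-1],(500,429),interpolation=cv2.INTER_CUBIC)
b=cv2.resize(s['frame'][180:265,220:355,::-1],(300,189),interpolation=cv2.INTER_CUBIC)
b=cv2.copyMakeBorder(b,0,240,0,0,0)
cv2.imwrite('pics/end.png',np.hstack([a,b]))
for d in dishes(c,[proj(c,[[.6044,-.0104,.026]])[0],proj(c,[[.6449,-.1148,.026]])[0]],.026): print(d)
print(ctrl.get_state()['time'])
E
```

```text
(array([607.2,  -6.7]), 253.5, 190.5, 32.53469467163086)
(array([660.8, -99.1]), 296.24193572998047, 161.7849464416504, 24.085464477539062)
26.45
```

View pics/end.png

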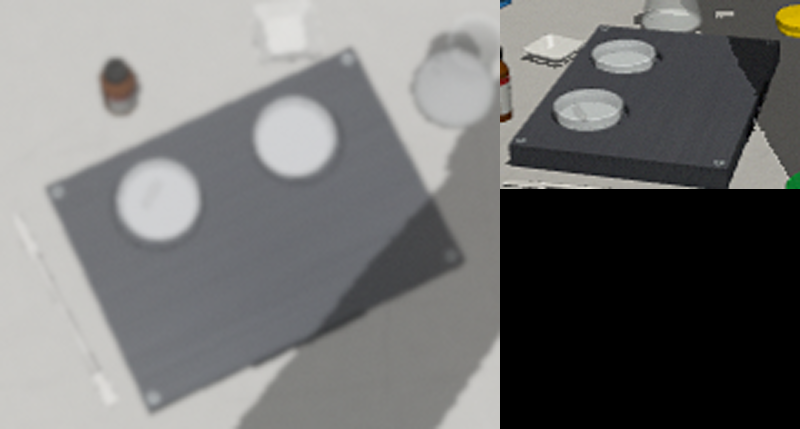

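The final view shows both dishes in their recesses, at crop (158,200) and (295,137), each with an even dark ring. Bystanders look unmoved. One numeric height check across the two views before handing in.

```bash
python3 - <<'E'
from mv import *
from scipy.spatial.transform import Rotation
t=cam('top');s=cam('scene')
def blob(c,p,r,thr):
    g=cv2.cvtColor(c['frame'],cv2.COLOR_RGB2GRAY);m=np.zeros_like(g);u,v=map(int,p)
    m[v-r:v+r,u-r:u+r]=g[v-r:v+r,u-r:u+r]>thr
    n,l,st,ce=cv2.connectedComponentsWithStats(m);i=1+np.argmax(st[1:,4]);return st[i][:4]
for n,xy in (('left b',(604.4,-10.4)),('right a',(644.9,-114.8))):
    P=np.array([*xy,26])/1000
    bt=blob(t,proj(t,[P])[0],20,125);C=ray(t,[(bt[0]+bt[2]/2-.5,bt[1]+bt[3]/2-.5)],.026)[0]
    bs=blob(s,proj(s,[P])[0],20,105)
    print(n,'top',bt,'centre',C.round(4),'off nest mm',(C[:2]*1000-xy).round(1),'scene blob rows',bs[1],bs[1]+bs[3]-1,'cols',bs[0],bs[0]+bs[2]-1)
    a=np.linspace(0,6.283,90)
    for z0 in (.013,.02):
        e=proj(s,np.vstack([np.c_[C[0]+.03*np.cos(a),C[1]+.03*np.sin(a),0*a+z] for z in (z0+.006,z0+.013)]))
        print('  predicted rows if base at',z0,e.min(0).round(1),e.max(0).round(1))
E
```

```text
left b top [240 174  31  31] centre [ 0.6101 -0.01    0.026 ] off nest mm [5.7 0.4] scene blob rows 220 238 cols 244 274
  predicted rows if base at 0.013 [244.  220.3] [276.  238.1]
  predicted rows if base at 0.02 [243.8 217.1] [275.9 234.8]
right a top [288 153  30  30] centre [ 0.6475 -0.1108  0.026 ] off nest mm [2.6 4. ] scene blob rows 183 199 cols 258 297
  predicted rows if base at 0.013 [261.5 198.4] [290.8 213.6]
  predicted rows if base at 0.02 [261.4 195.3] [290.7 210.4]
```

Dish_b's rows (220–238) match a base at 13 mm, which is seated. For dish_a the mask caught the flask instead. In the viewed crop dish_a spans rows 198–213, which matches the seated prediction of 198.4–213.6. I hand in.

```bash
python3 -c "
from plant import ctrl
print(ctrl.sign_off())"
```

```text
the job is handed in; nothing more can be done
None
```

I pushed both dishes across the plate with the half-open fingertips, without gripping or lifting them. Dish_a is in the right recess and dish_b in the left. I pushed each until it stopped on the recess's far wall at about 4–5 N, then withdrew, and handed in at about 27 s of the 48 s.

**Last checks:**
- **Dish_b:** its rows in the scene camera (220–238) match a dish with its base on the recess floor (predicted 220–238), not one still on the plate.
- **Dish_a:** the automatic check failed because its mask caught the flask. The rows I read by eye from the last picture (198–213) match the seated prediction (198.4–213.6).
- **Bystanders:** they looked unmoved in the last picture. I did not measure this.

**What disagreed:**
- **Recess positions:** by the top camera the dish centres lie 5–6 mm beyond my estimated recess centres, more than the 2.5 mm of play. I put this down to my plate-position estimate being a few mm off.
- **Fingertip height:** at half opening the fingertips stood about 23 mm behind the stated tool point, well beyond the 13 mm given, so I set their height from the scene pictures.

I viewed 12 pictures, two over the budget of 10.

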